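# Unlatch and open the lamp hatch of a microscope light source

### The arm

A 6-joint arm with a two-finger parallel gripper is mounted at the origin on the work surface. World frame = base frame: x ahead of the robot, y to its left, z up, the work surface at z = 0. Lengths are in mm, angles in rad, forces in N, time in s.
With the tool pointing down it reaches from about 300 to 950 mm from the base axis. Payload 3.1 kg.
Tool frame: the origin (TCP) lies at the very end of the fingers, on their centre line; the grasp point (between the pads) lies behind it (grip_point_offset is the z of the grasp point in the tool frame, in mm); z points along the fingers, y is the line along which they close (so a half turn about z gives the same grasp; the last joint's range is limited). The gripper opens to 85 mm and grips with 20 to 120 N. Pads are 22 mm wide; open, the fingers measure 114 mm over their backs; the gripper's body (76 mm by 85 mm) begins 54 mm behind the grasp point. The pads swing forward as they close: fully open they stand 13 mm farther back than shut.
Start: joints at [-1.218, 0.308, 1.634, -0, 1.2, -0.07], TCP at [256.422, -569.982, 231.272] pointing down, gripper open.
Joint ranges: [-3.06, 3.06], [-0.79, 1.96], [0.05, 2.63], [-1.19, 4.34], [0.05, 2.64], [-2.94, 2.94]. Speed limits (rad/s): [2.79, 2.79, 3.14, 3.14, 3.14, 3.14].

### API

Orientations are given as [roll, pitch, yaw] about the fixed x, y, z axes, in that order (R = Rz(yaw) Ry(pitch) Rx(roll)).
In Python, from bench import * gives the robot as it stands.
- The arm moves only by the shell command python3 -m handwheel 'ROWS' [FORCE]. ROWS is a JSON object of lists of equal length, an entry for each row: "turn": the turn, a rotation vector about the tool's x, y, z each as a share of 180 degrees, from -1 to 1, a list of three; "slide": the shift along the tool's x, y, z each as a share of 0.5 m, from -1 to 1, a list of three; "fingers": the gripper command: -1 is shut, 1 is fully open, values between are in proportion. In form: {"turn": [[rx, ry, rz], ...], "slide": [[x, y, z], ...], "fingers": [fingers, ...]}. A call has 1 to 20 rows; each row is the pose to reach, as a shift and turn from the pose commanded when the call began, along the tool's axes at that moment, turning the shorter way round; what a row does not reach only later rows make up. A row lasts 1/10 s, in which the tool goes at most 50 mm and 8.59 degrees, less where a joint would pass 70% of its speed; a pose out of reach is approached as far as the arm can. A call with a number of a shift or a turn outside -1 to 1 is refused whole. A call with a gripper value outside its range is refused whole. The fingers move at their own pace and stop on an object; FORCE is the grip in N (left out, the last holds). Time passes only in rows, so rows that repeat a pose let the fingers close. It gives the time, the measured TCP pose, the force, the opening and the grip force at its end, in the units of the state.
- observe(): the state, without advancing time (a new reading comes with each control period).
- snapshot(name): name is "scene" or "top"; returns a dict with "frame" (384x512x3 uint8, red, green, blue), "vfov" (degrees; the focal length in pixels is half the picture's height over the tangent of half this angle, whatever the lens; pixels are square), "cx", "cy" (the principal point, pixels), "camera_from_world" (4x4, takes a point from world to camera coordinates). Camera axes: x right, y down, z forward; pixel columns grow to the right and rows downward; lengths in mm; the calibration is good to about 2 mm. A picture is of the moment at which its call begins. There is no depth.
- job_done(): hands the job in; it is judged then, once.
Trained networks look in a picture, given as the dict that the camera call returned (one of the last four; its "shot" number tells which), for a name from the list of things; names that differ only in an ending like _2 or _b are one class to them, and where a whole thing is asked for, a point or a joint stands for the part that bears it (a point fixed in the world has none). Each returns a list of dicts, best first, with "conf" (0 to 1); they miss things now and then, are a little off and sometimes report something else, mostly with a low value. They report only what shows in the picture. A call takes as long as a camera call.
- boxes_of(name, picture): "extent" ([centre column, centre row, width, height] in pixels, round what is visible of it).
The state is a dict: "t": time; "joints": joint angles; "qvel": joint speeds; "effort": joint torques, N m; "ee_pos": TCP position; "tool_rot": TCP orientation; "contact_force": force on the tool from outside, world axes, zero at the start; "torque": the same for the moment, N m; "finger_gap": opening from 0.0 (shut) to 1.0 (fully open); "grasp_force": force on a finger pad.
Only numpy, scipy, OpenCV 4.12 (cv2) and the standard library are available. Lean on these libraries where they do the work, as an engineer would, in place of code of your own. Each camera call takes 0.05 s, during which the arm holds its last target. There are 200 camera calls.

### The job

The lamp in the microscope's light source has to be changed. Turn the red T-key on its top hatch a quarter turn anticlockwise (seen from above) to free the cam latch, then swing the hatch fully open, up and over against its stop, so that it stays open on its own. Leave the tube rack, the Petri dishes, the lamp carton and the pipette where they are.

Things in the scene. Friction and masses are not known exactly. Their poses are not given: they have to be found in the camera images.
- unit: Fixed cold-light source, a white box 270 x 190 x 140 mm (x, y, z) on the bench; place and yaw differ from run to run. Origin on the bench under the middle of the closed hatch, z up; the box reaches from x = -90 to +180 mm and y = -95 to +95 mm. At its +x end a twin black gooseneck light guide, up to 170 mm high, reaches to x = 310 mm.
- hatch (a joint): Angle of the grey hatch on the unit: a plate 150 mm (unit x) by 140 mm (unit y), 4 mm thick, underside at 140 mm height. Hinged along unit x at its +y edge; the -y edge rises. 0 shut, 1.571 upright, 1.75 against its stop (leaning towards unit +y). Stiff hinges hold it at any angle; about 0.4 kg with the key, 5 N lifts it at the free edge. Locked, it moves by at most 0.03 rad.
- hatch_hinge (a point): Middle of the hatch's hinge line (unit x = 0, y = +70 mm, height 140 mm). It turns with the hatch: x along the hinge, -y along the hatch towards its free edge, z normal to the hatch (up when closed).
- hatch_edge (a point): Middle of the hatch's free edge, 140 mm from the hinge line, half-way through the plate. Same axes as hatch_hinge. The edge is plain, without a handle.
- key (a joint): Angle of the T-key and its cam. Locked near 0 (starts at 0 to 0.2 rad), grows anticlockwise from above to the stop at 1.571, unlocked; the cam frees the hatch at about 1.05. 0.08 N m of friction holds it where left. The key stays in the latch, so an unlocked hatch can be lifted by it. The cam, under the hatch, reaches 13 mm below it and points to unit +x when unlocked (34 mm).
- key_grip (a point): Middle of the red cross bar of the T-key: a round bar 13 mm thick, 75 mm long along the point's y, 46 mm above the hatch's upper face, on a stem 10 mm thick with an 18 mm collar up to 20 mm. The stem is the turning axis (point z when shut), at the middle of the hatch in unit x, 104 mm from the hinge line. Locked, the bar lies along unit y; unlocked, parallel to the hinge.
- tube_rack: Loose blue tube rack 130 x 60 x 60 mm on the bench on the unit's -y side. Origin in the middle of its underside.
- petri_stack: Loose stack of Petri dishes, 90 mm across, 45 mm high, on the bench on the unit's -y side. Origin in the middle of its underside.
- lamp_carton: Loose small carton with the new lamp, 58 x 58 x 62 mm, on the bench on the unit's +y side. Origin in the middle of its underside.
- pipette: Loose dark blue pipette lying on the bench on the unit's +y side, 245 mm long along its x, 26 mm thick. Origin on its underside near the middle.

How it is judged:
By the outcome, as a careful person would: the job done as asked, in the order asked, and still so for the second after the job is handed in, with the robot touching nothing.
It also fails if it takes over 56 s, if anything falls off the work surface, if the arm or the gripper's body presses on something with over 40 N, if the wrist force passes 120 N, or if a joint passes its speed limit or range.

## Working session

There is one attempt and no reset: what is moved stays moved. The work goes in short steps, Python scripts to look and compute and a shell command to move; the robot and the scene stay as the last step left them, time stands still between calls to the robot, and variables do not carry over. Pictures are saved under pics/ and viewed, at most 10 in all, crops included, and the job is handed in when it is done.

```bash
mkdir -p pics; ls; python3 - <<'E'
from bench import *
import cv2, numpy as np
s=observe(); print({k:np.round(v,3) for k,v in s.items()})
ims=[]
for n in("scene","top"):
    p=snapshot(n); cv2.imwrite(f"pics/{n}0.png",cv2.resize(p["frame"][:,:,::-1],(800,600),interpolation=cv2.INTER_CUBIC))
    print(n,p["vfov"],p["cx"],p["cy"],np.round(p["camera_from_world"],4).tolist())
    for o in("unit","hatch","key","tube_rack","petri_stack","lamp_carton","pipette"):
        print(o,[(np.round(b["extent"]).tolist(),round(b["conf"],2)) for b in boxes_of(o,p)[:2]])
E
```

```text
pics
{'t': np.float64(0.0), 'joints': array([-1.218,  0.309,  1.635, -0.   ,  1.2  , -0.07 ]), 'qvel': array([-0.   , -0.   ,  0.001, -0.   , -0.   ,  0.001]), 'effort': array([ 0.0000e+00, -4.1526e+01, -2.7666e+01, -0.0000e+00,  1.0000e-02,
       -0.0000e+00]), 'ee_pos': array([ 256.114, -569.221,  230.049]), 'tool_rot': array([-3.139, -0.   ,  0.423]), 'contact_force': array([-0.478,  0.036,  1.283]), 'torque': array([-0.041, -0.007, -0.014]), 'grasp_force': np.float64(0.0), 'finger_gap': np.float64(0.998)}
scene 53.84941451284738 254.3811550496172 191.38043972694632 [[0.2745, 0.9616, -0.0076, -252.1427], [0.7242, -0.2119, -0.6563, -319.3112], [-0.6327, 0.1746, -0.7545, 1473.6418], [0.0, 0.0, 0.0, 1.0]]
unit [([232.0, 221.0, 80.0, 129.0], 0.95), ([236.0, 174.0, 57.0, 42.0], 0.45)]
hatch [([233.0, 175.0, 53.0, 42.0], 0.8)]
key [([222.0, 168.0, 25.0, 13.0], 0.63)]
tube_rack [([158.0, 239.0, 37.0, 50.0], 0.66)]
petri_stack [([177.0, 192.0, 34.0, 29.0], 0.85)]
lamp_carton [([288.0, 189.0, 22.0, 30.0], 0.86), ([230.0, 220.0, 78.0, 138.0], 0.39)]
pipette [([333.0, 225.0, 10.0, 68.0], 0.62)]
top 54.967296394367764 248.98925061749978 198.54582628320665 [[0.0022, -1.0, -0.0083, 95.108], [-0.9865, -0.0008, -0.1638, 612.4527], [0.1638, 0.0085, -0.9865, 1181.6812], [0.0, 0.0, 0.0, 1.0]]
unit [([268.0, 195.0, 90.0, 135.0], 0.67)]
hatch [([259.0, 227.0, 58.0, 59.0], 0.95), ([332.0, 207.0, 31.0, 42.0], 0.53)]
key [([272.0, 228.0, 23.0, 13.0], 0.68)]
tube_rack [([332.0, 206.0, 30.0, 42.0], 0.7)]
petri_stack [([307.0, 250.0, 28.0, 29.0], 0.92), ([268.0, 194.0, 88.0, 135.0], 0.66)]
lamp_carton [([213.0, 227.0, 24.0, 23.0], 0.57)]
pipette [([190.0, 186.0, 32.0, 65.0], 0.69), ([260.0, 225.0, 59.0, 59.0], 0.65)]
```

```bash
python3 - <<'E'
from bench import *
import cv2
a=snapshot("scene")["frame"][100:310,130:370,::-1];b=snapshot("top")["frame"][110:320,160:380,::-1]
cv2.imwrite("pics/s1.png",cv2.resize(a,None,fx=3.3,fy=2.85*3.3/2.85*0.86,interpolation=cv2.INTER_CUBIC) if 0 else cv2.resize(a,None,fx=2.8,fy=2.8,interpolation=cv2.INTER_CUBIC))
cv2.imwrite("pics/t1.png",cv2.resize(b,None,fx=2.8,fy=2.8,interpolation=cv2.INTER_CUBIC))
E
```

```text
(no output)
```

View pics/s1.png

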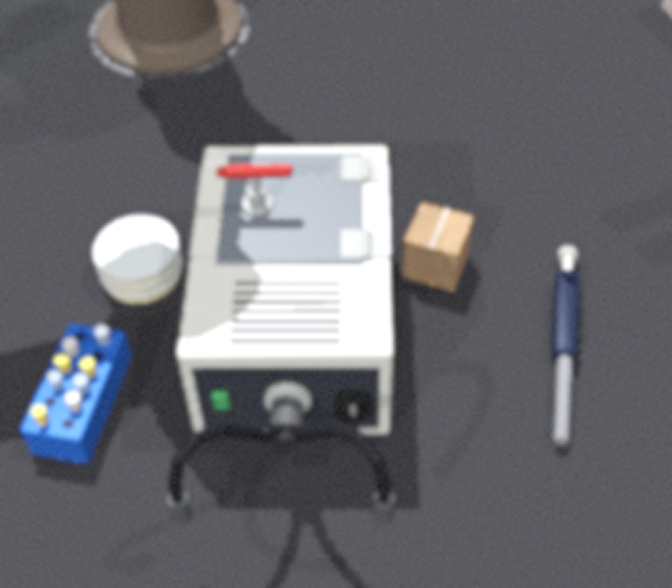

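View pics/t1.png

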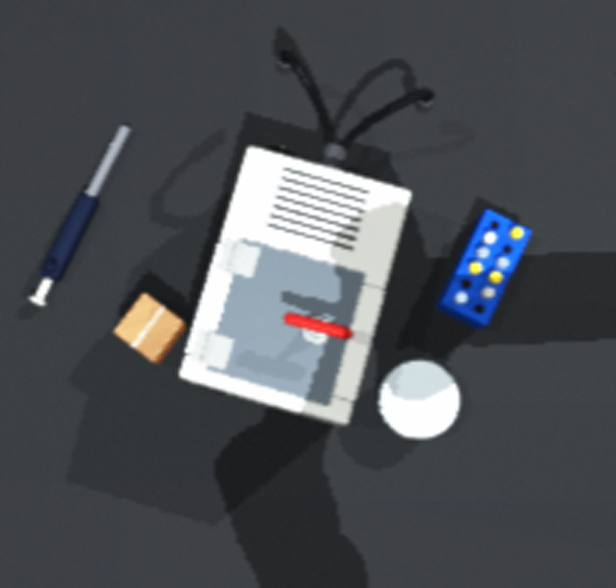

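The top view shows the unit with its corners at crop (247,147), (411,190), (350,424) and (180,377). The hinges are on the left and the gooseneck is at the top. The key bar runs (288,318)–(350,333). The scene view agrees, with corners (205,146), (388,146), (392,352) and (180,352), and bar (220,171)–(291,170). I'll fit the pose to both views.

```bash
cat > h.py <<'E'
from bench import *
import numpy as np, cv2
from scipy.optimize import least_squares
from scipy.spatial.transform import Rotation as R
def proj(p,P):
    c=np.asarray(P)@p["camera_from_world"][:3,:3].T+p["camera_from_world"][:3,3]
    f=192/np.tan(np.radians(p["vfov"]/2))
    return c[:,:2]/c[:,2:]*f+[p["cx"],p["cy"]]
def U(q,P): # unit->world
    return R.from_euler('z',q[2]).apply(P)+[q[0],q[1],0]
E
python3 - <<'E'
from h import *
S=snapshot("scene");T=snapshot("top")
cs=[[180,95,140],[180,-95,140],[-90,-95,140],[-90,95,140]]
t=np.array([(247,147),(411,190),(350,424),(180,377)])/2.8+[160,110]
s=np.array([(392,352),(180,352),(205,146),(388,146)])/2.8+[130,100]
kt=np.array([(286,318),(351,333)])/2.8+[160,110]; ks=np.array([(291,170),(217,171)])/2.8+[130,100]
def bar(q):
    a=q[3]; d=37.5*np.array([-np.sin(a),np.cos(a),0]);c=np.array([0,-34,190])
    return [c+d,c-d]
def f(q):
    W=U(q,np.array(cs));B=U(q,np.array(bar(q)))
    return np.concatenate([proj(T,W)-t,proj(S,W)-s,proj(T,B)-kt,proj(S,B)-ks]).ravel()
r=least_squares(f,[550,80,-.28,.1],loss='soft_l1'); q=r.x
print(q,np.round(r.fun.reshape(-1,2),1).tolist())
print("key",U(q,np.array([[0,-34,190]])),"hinge",U(q,np.array([[0,70,140]])))
for n,u in(("top",T),):
  for (o,c,z) in(("petri",(420,400),45),("carton",(150,325),62),("rack",(487,265),60)):
    px=np.array(c)/2.8+[160,110]
    print(o,least_squares(lambda x:(proj(u,[[x[0],x[1],z]])[0]-px),[550,0]).x)
o=observe();print(o["ee_pos"],o["tool_rot"])
import bench;print([k for k in dir(bench) if k[0]!='_'])
E
```

```text
[ 5.16416997e+02  5.67825622e+01 -2.75097088e-01  3.51473929e-02] [[-0.4, -0.9], [-0.4, -0.2], [-1.1, 0.6], [-0.9, 0.0], [0.1, 0.5], [-1.2, 1.0], [-0.6, -0.4], [-1.3, -0.9], [-1.5, -0.3], [0.3, 0.4], [0.4, -0.3], [-1.2, 0.2]]
key [[507.18122398  24.06100199 190.        ]] hinge [[535.43182301 124.15048023 140.        ]]
petri [ 433.35510497 -103.88612982]
carton [519.08938406 211.61609886]
rack [ 590.64214934 -184.30498373]
[ 256.42409597 -569.99481704  231.30101526] [3.14154864e+00 2.35048406e-05 4.22771152e-01]
['Unreachable', 'boxes_of', 'grip_point_offset', 'job_done', 'observe', 'snapshot']
```

```bash
cat >> h.py <<'E'
Q=[516.8,56.5,-.275]   # unit pose
def rel(pos,rot,pos0=None,rot0=None):
    o=observe()
    pos0=o["ee_pos"] if pos0 is None else pos0
    rot0=R.from_euler('xyz',o["tool_rot"]) if rot0 is None else rot0
    return np.round((rot0.inv()*rot).as_rotvec()/np.pi,4).tolist(),np.round(rot0.inv().apply(np.array(pos)-pos0)/500,4).tolist()
down=lambda yaw:R.from_euler('xyz',[np.pi,0,yaw])
E
python3 - <<'E'
from h import *
print(grip_point_offset)
k=U(Q,np.array([[0,-34,190]]))[0]; print(k)
y=Q[2]+.035+np.pi/2
print(rel(k+[0,0,60],down(y)))
E
```

```text
-18.700000000000003
[507.56740414  23.77754328 190.        ]
([0.0, 0.0, -0.289], [0.9453, -0.8769, -0.0375])
```

```bash
python3 -m handwheel '{"turn":[[0,0,-0.289],[0,0,-0.289],[0,0,-0.289],[0,0,-0.289],[0,0,-0.289],[0,0,-0.289],[0,0,-0.289],[0,0,-0.289],[0,0,-0.289],[0,0,-0.289],[0,0,-0.289],[0,0,-0.289],[0,0,-0.289],[0,0,-0.289],[0,0,-0.289],[0,0,-0.289],[0,0,-0.289],[0,0,-0.289]],"slide":[[0.945,-0.877,-0.037],[0.945,-0.877,-0.037],[0.945,-0.877,-0.037],[0.945,-0.877,-0.037],[0.945,-0.877,-0.037],[0.945,-0.877,-0.037],[0.945,-0.877,-0.037],[0.945,-0.877,-0.037],[0.945,-0.877,-0.037],[0.945,-0.877,-0.037],[0.945,-0.877,-0.037],[0.945,-0.877,-0.037],[0.945,-0.877,-0.037],[0.945,-0.877,-0.037],[0.945,-0.877,-0.037],[0.945,-0.877,-0.037],[0.945,-0.877,-0.037],[0.945,-0.877,-0.037]],"fingers":[1,1,1,1,1,1,1,1,1,1,1,1,1,1,1,1,1,1]}' 40
python3 - <<'E'
from h import *
a=snapshot("scene")
cv2.imwrite("pics/s2.png",cv2.resize(a["frame"][100:250,150:350,::-1],None,fx=4,fy=4,interpolation=cv2.INTER_CUBIC))
k=U(Q,np.array([[0,-34,190-18.7]]))[0]
print(observe()["joints"],rel(k,down(Q[2]+.035+np.pi/2)))
E
```

```text
t: 2.8
ee_pos: [507.1, 22.5, 249.7]
tool_rot: [-3.141, 0.0, 1.329]
contact_force: [0.3, -0.2, 0.1]
finger_gap: 0.999
grasp_force: 0.0
[-4.11608006e-02  6.22251223e-02  1.88651572e+00 -1.15558982e-04
  1.19293277e+00  2.01026283e-01] ([-0.0, 0.0, -0.0007], [0.0025, 0.0003, 0.1569])
```

View pics/s2.png

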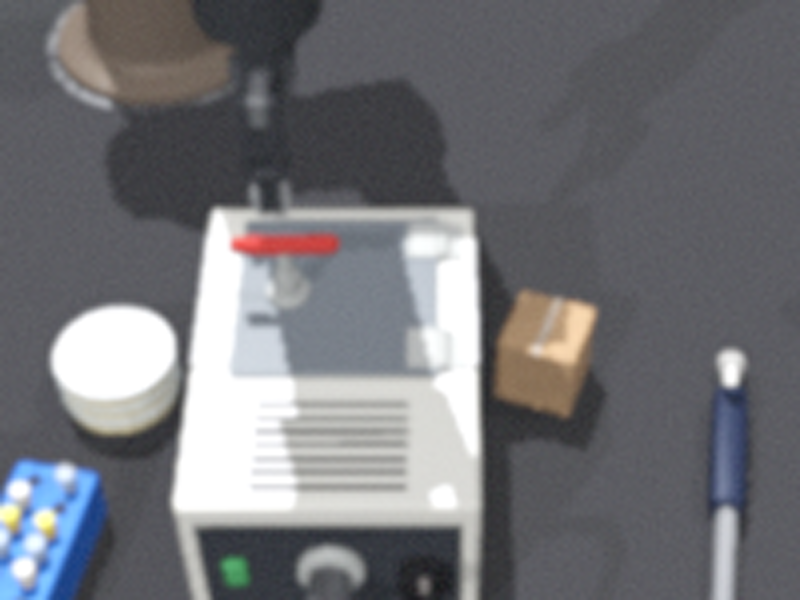

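The open gripper stands above the key bar (bar crop (232–340, 243), near fingertip at (268,195)), and everything else is undisturbed. Next I descend and grip.

```bash
python3 -m handwheel '{"turn":[[0,0,0],[0,0,0],[0,0,0],[0,0,0],[0,0,0],[0,0,0],[0,0,0],[0,0,0],[0,0,0],[0,0,0]],"slide":[[0.002,0,0.06],[0.002,0,0.12],[0.002,0,0.157],[0.002,0,0.157],[0.002,0,0.157],[0.002,0,0.157],[0.002,0,0.157],[0.002,0,0.157],[0.002,0,0.157],[0.002,0,0.157]],"fingers":[1,1,1,1,-1,-1,-1,-1,-1,-1]}' 40
python3 - <<'E'
from h import *
a=snapshot("top")
cv2.imwrite("pics/t2.png",cv2.resize(a["frame"][150:300,180:380,::-1],None,fx=4,fy=4,interpolation=cv2.INTER_CUBIC))
o=observe();print(o["torque"],o["contact_force"])
E
```

```text
t: 3.85
ee_pos: [508.0, 24.8, 172.1]
tool_rot: [3.141, -0.0, 1.331]
contact_force: [-1.5, -0.3, 4.0]
finger_gap: 0.135
grasp_force: 38.9
[-0.01345577  0.19934008  0.0059577 ] [-1.69680277  0.61494971  3.78943058]
```

```bash
python3 -m handwheel '{"turn":[[0,0,-0.04],[0,0,-0.08],[0,0,-0.12],[0,0,-0.16],[0,0,-0.2],[0,0,-0.24],[0,0,-0.28],[0,0,-0.32],[0,0,-0.36],[0,0,-0.4],[0,0,-0.43],[0,0,-0.46],[0,0,-0.48],[0,0,-0.485],[0,0,-0.485]],"slide":[[0,0,0],[0,0,0],[0,0,0],[0,0,0],[0,0,0],[0,0,0],[0,0,0],[0,0,0],[0,0,0],[0,0,0],[0,0,0],[0,0,0],[0,0,0],[0,0,0],[0,0,0]],"fingers":[-1,-1,-1,-1,-1,-1,-1,-1,-1,-1,-1,-1,-1,-1,-1]}'
python3 - <<'E'
from h import *
o=observe();print(o["torque"],o["contact_force"],o["joints"],o["tool_rot"])
# lift rows: arc about hinge, tool tilts with hatch by factor
p0,r0=o["ee_pos"],R.from_euler('xyz',o["tool_rot"])
h=U(Q,np.array([[0,70,140]]))[0]; ux=R.from_euler('z',Q[2]).apply([1,0,0])
for a in np.arange(.1,1.21,.1):
    D=R.from_rotvec(-a*ux); print(round(a,2),rel(h+D.apply(p0-h),D*r0,p0,r0))
E
```

```text
t: 5.4
ee_pos: [505.4, 23.4, 172.0]
tool_rot: [-3.137, -0.005, 2.855]
contact_force: [-7.3, -3.6, 9.3]
finger_gap: 0.135
grasp_force: 39.5
[-0.60624627  1.14455894 -0.00707042] [-7.27684353 -3.57373445  9.34676494] [-0.03792695  0.15151297  1.95787542 -0.00358766  1.03763902 -1.32077263] [-3.13726321 -0.00450647  2.85546409]
0.1 ([0.0318, -0.0004, 0.0001], [0.0002, 0.0074, -0.0207])
0.2 ([0.0637, -0.0007, 0.0003], [0.0004, 0.0167, -0.0405])
0.3 ([0.0955, -0.0011, 0.0004], [0.0006, 0.028, -0.0593])
0.4 ([0.1273, -0.0014, 0.0006], [0.0008, 0.0412, -0.0769])
0.5 ([0.1591, -0.0018, 0.0007], [0.001, 0.056, -0.0931])
0.6 ([0.191, -0.0021, 0.0009], [0.0013, 0.0723, -0.1077])
0.7 ([0.2228, -0.0025, 0.001], [0.0016, 0.0901, -0.1206])
0.8 ([0.2546, -0.0028, 0.0012], [0.0018, 0.109, -0.1316])
0.9 ([0.2865, -0.0032, 0.0013], [0.0021, 0.129, -0.1408])
1.0 ([0.3183, -0.0035, 0.0014], [0.0023, 0.1497, -0.1479])
1.1 ([0.3501, -0.0039, 0.0016], [0.0026, 0.1711, -0.1528])
1.2 ([0.3819, -0.0042, 0.0017], [0.0029, 0.1929, -0.1557])
```

```bash
python3 -m handwheel '{"turn":[[0.016,0,0],[0.032,0,0],[0.048,0,0],[0.064,0,0],[0.08,0,0],[0.095,0,0],[0.095,0,0]],"slide":[[0,0.0035,-0.0105],[0,0.0074,-0.0207],[0,0.012,-0.031],[0,0.0167,-0.0405],[0,0.022,-0.05],[0,0.028,-0.0593],[0,0.028,-0.0593]],"fingers":[-1,-1,-1,-1,-1,-1,-1]}' 60
python3 - <<'E'
from h import *
o=observe();print(o["torque"],o["joints"])
a=snapshot("scene")
cv2.imwrite("pics/s3.png",cv2.resize(a["frame"][100:250,150:350,::-1],None,fx=4,fy=4,interpolation=cv2.INTER_CUBIC))
p0,r0=o["ee_pos"],R.from_euler('xyz',o["tool_rot"])
h=U(Q,np.array([[0,70,140]]))[0]; ux=R.from_euler('z',Q[2]).apply([1,0,0])
for a in np.arange(.1,1.41,.1):
    D=R.from_rotvec(-a*ux); print(round(a,2),rel(h+D.apply(p0-h),D*r0,p0,r0))
E
```

```text
t: 6.1
ee_pos: [509.1, 36.4, 200.7]
tool_rot: [-2.834, -0.005, 2.855]
contact_force: [-5.0, -6.3, 4.0]
finger_gap: 0.126
grasp_force: 59.0
[-0.85682463  0.77511208 -0.2830733 ] [ 0.15504299  0.21925139  1.84498503 -0.29205547  1.23095945 -1.0108633 ]
0.1 ([0.0318, -0.0003, 0.0003], [0.0002, 0.0071, -0.0208])
0.2 ([0.0637, -0.0006, 0.0006], [0.0005, 0.0162, -0.0407])
0.3 ([0.0955, -0.0009, 0.0008], [0.0008, 0.0273, -0.0597])
0.4 ([0.1273, -0.0012, 0.0011], [0.001, 0.0402, -0.0774])
0.5 ([0.1591, -0.0015, 0.0014], [0.0013, 0.0548, -0.0938])
0.6 ([0.191, -0.0018, 0.0017], [0.0016, 0.071, -0.1086])
0.7 ([0.2228, -0.0021, 0.0019], [0.0019, 0.0886, -0.1217])
0.8 ([0.2546, -0.0024, 0.0022], [0.0022, 0.1074, -0.133])
0.9 ([0.2865, -0.0027, 0.0025], [0.0024, 0.1272, -0.1424])
1.0 ([0.3183, -0.003, 0.0028], [0.0027, 0.1479, -0.1498])
1.1 ([0.3501, -0.0033, 0.003], [0.0029, 0.1692, -0.155])
1.2 ([0.3819, -0.0035, 0.0033], [0.0032, 0.1909, -0.1581])
1.3 ([0.4138, -0.0038, 0.0036], [0.0034, 0.2128, -0.1591])
1.4 ([0.4456, -0.0041, 0.0039], [0.0036, 0.2347, -0.1578])
```

View pics/s3.png

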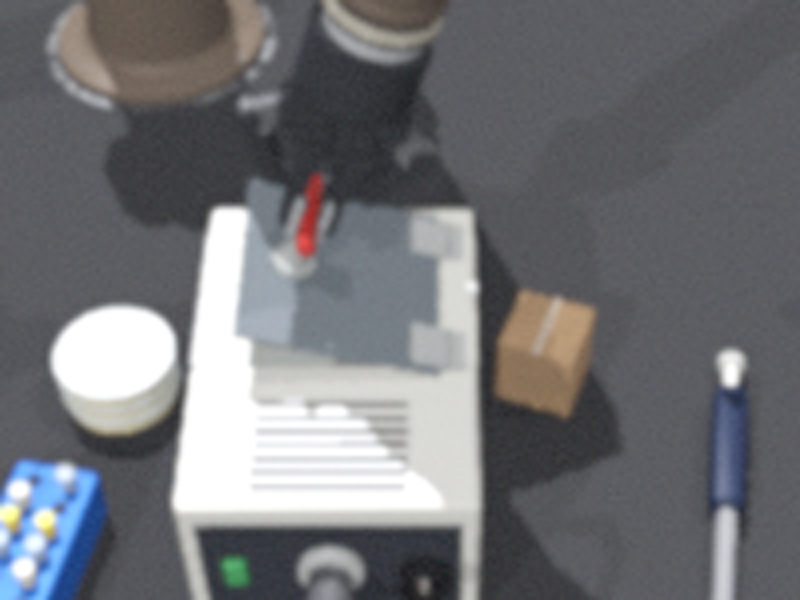

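The hatch is lifting with the key, and the bar lies parallel to the hinge at (310,215). I'll continue the arc while watching joint 4.

```bash
python3 -m handwheel '{"turn":[[0.032,0,0],[0.064,0,0],[0.095,0,0],[0.127,0,0],[0.159,0,0],[0.191,-0.002,0.002],[0.191,-0.002,0.002]],"slide":[[0,0.007,-0.021],[0.0005,0.016,-0.041],[0.001,0.027,-0.06],[0.001,0.04,-0.077],[0.001,0.055,-0.094],[0.0015,0.071,-0.1085],[0.0015,0.071,-0.1085]],"fingers":[-1,-1,-1,-1,-1,-1,-1]}'
python3 - <<'E'
from h import *
o=observe();print(o["torque"],o["joints"])
p0,r0=o["ee_pos"],R.from_euler('xyz',o["tool_rot"])
h=U(Q,np.array([[0,70,140]]))[0]; ux=R.from_euler('z',Q[2]).apply([1,0,0])
for a in np.arange(.05,.41,.05):
    D=R.from_rotvec(-a*ux); print(round(a,2),rel(h+D.apply(p0-h),D*r0,p0,r0))
E
```

```text
t: 6.85
ee_pos: [523.8, 86.8, 241.9]
tool_rot: [-2.233, 0.005, 2.854]
contact_force: [-3.1, -0.2, 5.0]
finger_gap: 0.129
grasp_force: 60.6
[-0.32952739  0.38200217 -0.41054937] [ 0.43899555  0.51990333  1.57598954 -0.64014383  1.71459133 -0.70864111]
0.05 ([0.0159, -0.0002, 0.0001], [0.0001, 0.0035, -0.0103])
0.1 ([0.0318, -0.0004, 0.0002], [0.0002, 0.0074, -0.0205])
0.15 ([0.0477, -0.0006, 0.0003], [0.0004, 0.0119, -0.0305])
0.2 ([0.0637, -0.0008, 0.0005], [0.0005, 0.0168, -0.0402])
0.25 ([0.0796, -0.0009, 0.0006], [0.0006, 0.0223, -0.0496])
0.3 ([0.0955, -0.0011, 0.0007], [0.0008, 0.0282, -0.0588])
0.35 ([0.1114, -0.0013, 0.0008], [0.0009, 0.0345, -0.0677])
0.4 ([0.1273, -0.0015, 0.0009], [0.001, 0.0413, -0.0762])
```

```bash
python3 -m handwheel '{"turn":[[0.032,0,0],[0.064,-0.001,0],[0.0955,-0.001,0.001],[0.127,-0.0015,0.001],[0.127,-0.0015,0.001]],"slide":[[0,0.0074,-0.0205],[0.0005,0.017,-0.04],[0.001,0.028,-0.059],[0.001,0.041,-0.076],[0.001,0.041,-0.076]],"fingers":[-1,-1,-1,-1,-1]}'
python3 - <<'E'
from h import *
o=observe();print(o["torque"],o["joints"])
p0,r0=o["ee_pos"],R.from_euler('xyz',o["tool_rot"])
h=U(Q,np.array([[0,70,140]]))[0]; ux=R.from_euler('z',Q[2]).apply([1,0,0])
for a in np.arange(.1,.61,.1):
    D=R.from_rotvec(-a*ux); print(round(a,2),rel(h+D.apply(p0-h),D*r0,p0,r0))
E
```

```text
t: 7.35
ee_pos: [535.7, 127.9, 248.6]
tool_rot: [-1.834, 0.01, 2.856]
contact_force: [-2.4, 0.4, 3.0]
finger_gap: 0.128
grasp_force: 61.3
[-0.03111251  0.18618891 -0.45832494] [ 0.53895001  0.77274134  1.39969146 -0.81901815  2.02118216 -0.66281585]
0.1 ([0.0318, -0.0004, 0.0002], [0.0002, 0.0074, -0.0204])
0.2 ([0.0637, -0.0008, 0.0005], [0.0005, 0.0169, -0.04])
0.3 ([0.0955, -0.0012, 0.0007], [0.0008, 0.0282, -0.0585])
0.4 ([0.1273, -0.0016, 0.0009], [0.0011, 0.0413, -0.0759])
0.5 ([0.1591, -0.002, 0.0012], [0.0014, 0.0561, -0.0918])
0.6 ([0.191, -0.0024, 0.0014], [0.0017, 0.0724, -0.1061])
```

```bash
python3 -m handwheel '{"turn":[[0.032,0,0],[0.064,-0.001,0],[0.0955,-0.001,0.001],[0.115,-0.0015,0.001],[0.115,-0.0015,0.001],[0.115,-0.0015,0.001]],"slide":[[0,0.0074,-0.0205],[0.0005,0.017,-0.04],[0.001,0.028,-0.0585],[0.001,0.0365,-0.0695],[0.001,0.0365,-0.0695],[0.001,0.0365,-0.0695]],"fingers":[-1,-1,-1,-1,-1,-1]}'
python3 - <<'E'
from h import *
o=observe();print(o["torque"],o["joints"])
p0,r0=o["ee_pos"],R.from_euler('xyz',o["tool_rot"])
h=U(Q,np.array([[0,70,140]]))[0]; ux=R.from_euler('z',Q[2]).apply([1,0,0])
for a in [.05,.1,.15]:
    D=R.from_rotvec(-a*ux); print(round(a,2),rel(h+D.apply(p0-h),D*r0,p0,r0))
E
```

```text
t: 7.95
ee_pos: [546.3, 164.3, 240.1]
tool_rot: [-1.485, 0.013, 2.859]
contact_force: [-4.3, 0.9, -4.4]
finger_gap: 0.126
grasp_force: 62.0
[ 1.0058609  -0.33118975 -0.69687603] [ 0.57988444  0.99641796  1.26414089 -0.99950492  2.26342454 -0.69581921]
0.05 ([0.0159, -0.0002, 0.0001], [0.0001, 0.0036, -0.0102])
0.1 ([0.0318, -0.0004, 0.0003], [0.0003, 0.0076, -0.0203])
0.15 ([0.0477, -0.0006, 0.0004], [0.0004, 0.0122, -0.0301])
```

```bash
python3 -m handwheel '{"turn":[[0.016,0,0],[0.032,0,0],[0.036,-0.0004,0.0003],[0.036,-0.0004,0.0003]],"slide":[[0,0.0036,-0.0102],[0.0003,0.0076,-0.0203],[0.0003,0.0088,-0.023],[0.0003,0.0088,-0.023]],"fingers":[-1,-1,-1,-1]}'
python3 - <<'E'
from h import *
o=observe();print(o["torque"],o["joints"])
a=snapshot("top")
cv2.imwrite("pics/t4.png",cv2.resize(a["frame"][130:280,180:380,::-1],None,fx=4,fy=4,interpolation=cv2.INTER_CUBIC))
E
```

```text
t: 8.35
ee_pos: [548.5, 171.7, 236.9]
tool_rot: [-1.366, 0.014, 2.853]
contact_force: [-13.0, -17.1, 5.1]
finger_gap: 0.124
grasp_force: 61.5
[ 0.37894758 -0.33047528 -0.99882704] [ 0.57945913  1.06240461  1.23356288 -1.07065301  2.33963435 -0.72079985]
```

View pics/t4.png

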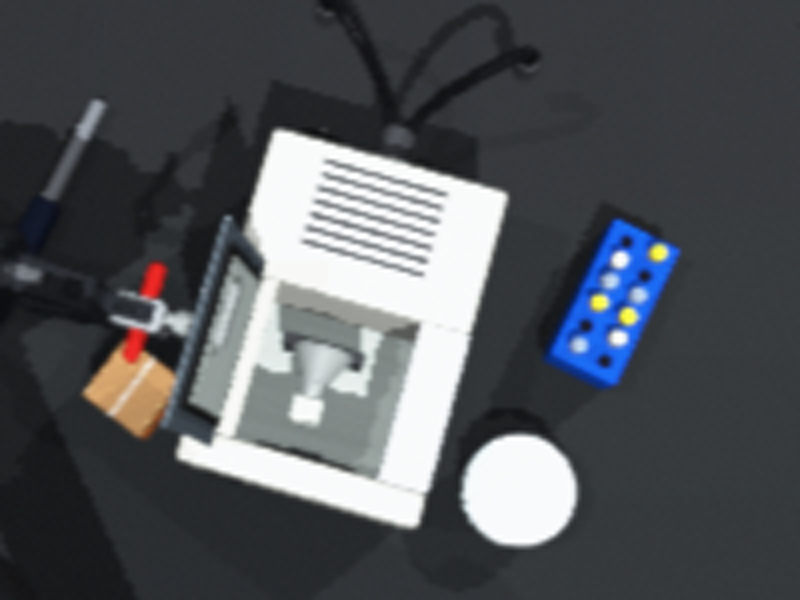

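The top view shows the hatch open with its edge line at (195,330), and the force has risen, so it is on its stop. The key bar is still held at (145,310), and the carton and the others have not moved. I'll release and retract.

```bash
python3 -m handwheel '{"turn":[[0,0,0],[0,0,0],[0,0,0],[0,0,0],[0,0,0],[0,0,0],[0,0,0],[0,0,0],[0,0,0],[0,0,0]],"slide":[[0,0,0],[0,0,0],[0,0,0],[0,0,0],[0,0,0],[0,0,-0.03],[0,0,-0.06],[0,0,-0.1],[0,0,-0.15],[0,0,-0.15]],"fingers":[1,1,1,1,1,1,1,1,1,1]}'
python3 - <<'E'
from h import *
o=observe();print(o["torque"],o["joints"])
for n in("top","scene"):
  a=snapshot(n)
  f=a["frame"][130:280,180:380] if n=="top" else a["frame"][70:220,150:350]
  cv2.imwrite(f"pics/{n}5.png",cv2.resize(f[:,:,::-1],None,fx=4,fy=4,interpolation=cv2.INTER_CUBIC))
  for t in (1.6,1.7,1.75):
    e=U(Q,np.array([[x,70-140*np.cos(t),140+140*np.sin(t)] for x in(-75,75)]))
    print(n,t,((proj(a,e)-([180,130] if n=="top" else [150,70]))*4).round().tolist())
E
```

```text
t: 9.4
ee_pos: [570.5, 247.5, 220.4]
tool_rot: [-1.37, 0.018, 2.864]
contact_force: [-0.6, -0.3, 0.3]
finger_gap: 0.999
grasp_force: 0.0
[ 0.48612826 -0.15632558  0.05195947] [ 0.64276758  1.18854474  1.00544705 -1.10768428  2.42080081 -0.81628665]
top 1.6 [[194.0, 436.0], [256.0, 224.0]]
top 1.7 [[174.0, 431.0], [237.0, 219.0]]
top 1.75 [[165.0, 428.0], [227.0, 216.0]]
scene 1.6 [[442.0, 185.0], [445.0, 343.0]]
scene 1.7 [[463.0, 186.0], [468.0, 344.0]]
scene 1.75 [[473.0, 187.0], [480.0, 345.0]]
```

View pics/top5.png

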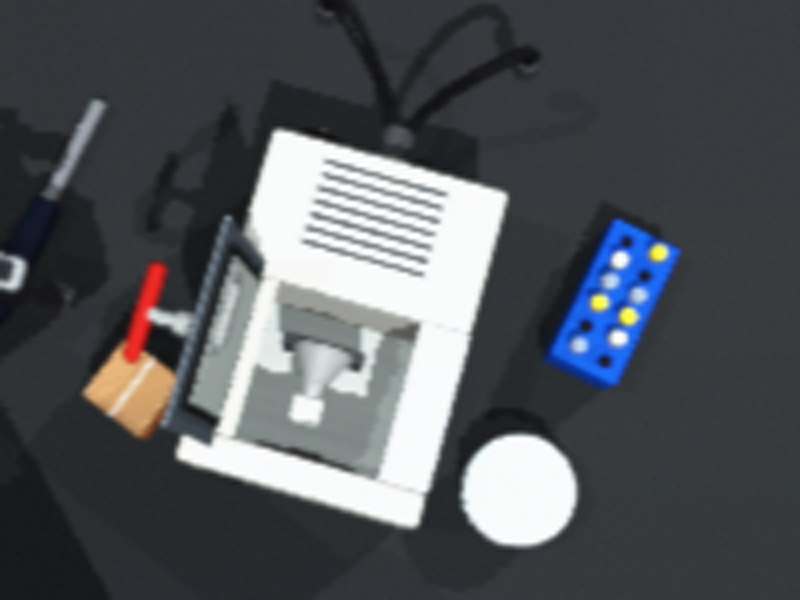

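View pics/scene5.png

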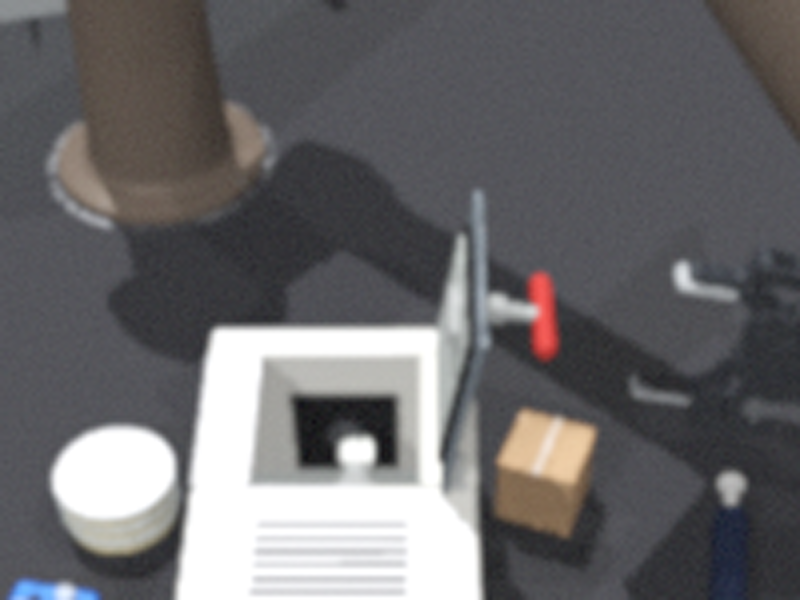

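The hatch edge lies at (165–170,428)–(228,217) in the top view and at about (478,190)–(485,345) in the scene view. Both match the predicted 1.75 rad, so it is on its stop. The gripper is clear and the loose objects have not moved.

```bash
python3 -c "
from bench import *
print(job_done())"
```

```text
the job is handed in; nothing more can be done
None
```

The key is turned a quarter turn anticlockwise and the hatch stands open on its own against its stop; the gripper is clear, the loose items have not moved, and the job was handed in at about 9.5 s.

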